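Seat the router in its tray and throw the latch

ROBOT

A 6-joint arm with a two-finger parallel gripper is mounted at the origin on the work surface. World frame = base frame: x ahead of the robot, y to its left, z up, the work surface at z = 0. Lengths are in m, angles in rad, forces in N, time in s.
With the tool pointing down it reaches from about 0.35 to 0.775 m from the base axis. Payload 5.5 kg.
Tool frame: the origin (TCP) lies midway between the tips of the shut fingers; the grasp point (between the pads) lies 19 mm behind it; z points along the fingers, y is the line along which they close (so a half turn about z gives the same grasp; the last joint's range is limited). The gripper opens to 85 mm and grips with 20 to 120 N. Pads are 22 mm wide; open, the fingers measure 114 mm over their backs; the gripper's body (76 mm by 85 mm) begins 54 mm behind the grasp point. The pads swing forward as they close: fully open they stand 13 mm farther back than shut.
Start: joints at [1.136, 0.313, 0.046, 1.304, 0, 1.431], TCP at [0.167, 0.55, 0.231] pointing down, gripper open.
Joint ranges: [-2.76, 2.76], [-0.86, 1.69], [-1.03, 1.26], [-2.2, 2.34], [-1.47, 1.5], [-3.14, 3.14]. Speed limits (rad/s): [2.57, 2.57, 3.14, 3.14, 3.14, 3.14].

INTERFACE

Orientations are given as a unit quaternion [w, x, y, z].
In Python, from workcell import env gives the robot as it stands. The module is installed in compiled form; this text tells all that it offers.
- The arm moves only by the tool servo_tool, never from a script. Its argument "increments" is a list of rows, each an object of numbers: "grip": the closure, from 0 (fully open) to 1 (shut); "x", "y", "z": the shift along the tool's x, y, z in mm; "roll": the turn about the tool's z in degrees. In form: [{"grip": .., "x": .., "y": .., "z": .., "roll": ..}, ...]. A call has 1 to 5 rows; each row shifts and turns the commanded pose from where the row before left it, along the tool's axes as they then stand; what a row does not reach is not made up. A row lasts 1/12 s, in which the tool goes at most 41.7 mm and 7.16 degrees, less where a joint would pass 70% of its speed; a pose out of reach is approached as far as the arm can. A call is refused whole if a number of a shift passes 41.7 or a number of a turn 7.16, either way. A call with a gripper value outside its range is refused whole. The fingers move at their own pace and stop on an object; "grip_force" is the grip in N (left out, the last holds). Time passes only in rows, so rows that do not move let the fingers close. It gives the time, the measured TCP pose, the force, the opening and the grip force at its end, in the units of the state.
- env.get_state(): the state, without advancing time (a new reading comes with each control period).
- env.read_camera(name): name is "side" or "top"; returns the picture (420x560x3 uint8, red, green, blue); there is no depth.
- env.get_calibration(name): a dict with "vertical_fov" (degrees; the focal length in pixels is half the picture's height over the tangent of half this angle, whatever the lens; pixels are square), "cx", "cy" (the principal point, pixels), "k1" (the pictures are not rectified: a ray, as slopes to the right and down, at radius r is drawn at 1 + k1 r^2 times it, then the intrinsics apply), "rvec" (rotation vector, rad) and "tvec" (3), from world to camera coordinates, as OpenCV has them. Camera axes: x right, y down, z forward; pixel columns grow to the right and rows downward; lengths in m; the calibration is good to about 2 mm. A picture is of the moment at which its call begins. get_calibration takes no time and is no camera call.
- env.hand_in(): hands the job in; it is judged then, once.
The state is a dict: "clock": time; "joint_pos": joint angles; "qvel": joint speeds; "tau": joint torques, N m; "tcp_pos": TCP position; "orientation": TCP orientation; "wrist_force": force on the tool from outside, world axes, zero at the start; "ft_torque": the same for the moment, N m; "finger_gap": finger opening in m; "grip_force": force on a finger pad.
Only numpy, scipy, OpenCV 4.12 (cv2) and the standard library are available. Lean on these libraries where they do the work, as an engineer would, in place of code of your own. Each camera call takes 0.05 s, during which the arm holds its last target. There are 200 camera calls.

TASK

The white router has been set down part-way into its dark steel mounting tray. With the fingers only, push it along the tray until it is fully home, square against the two stops at the far end; then flip the latch lever at the tray's near left corner, as the robot sees it, over past centre, so that it snaps down across the router's front and locks it in. Do not lift or pick up the router, and leave everything else on the table where it is.

Things in the scene. Friction and masses are not known exactly. Their poses are not given: they have to be found in the camera images.
- tray: Fixed dark steel tray, 235 x 225 mm, floor 8 mm thick. Origin: on the table, below the centre of the router when it is fully home. +x to the two stops (the way to push; near faces at x = 67.5 mm, tops 30 mm above the table), away from the robot; +y left, z up. Floor from x = -145 to 90 mm, near end open. Side guides at y = +-102.5 mm, x = -60 to 65, tops at z = 28 mm, leave 2.5 mm play.
- router: Loose white router, 135 (x) x 200 (y) x 35 mm high, about 0.4 kg, two black antennas at its far edge (x = 82, y = +-82 mm, 170 mm high). Origin: centre of the box's underside, 8 mm above the table in the tray; axes as the tray's. Its near face, to be pushed, is at x = -67.5 mm. It starts 35 to 60 mm short of home; home means x = 0 in the tray's frame, far face against both stops.
- latch (a joint): Latch lever angle, rad. 0 = open, leaning 30 degrees from vertical to the tray's left (+y). It swings up and over to the right to 2.09 = shut, level across the router's front, 4 mm clear of it. The over-centre spring resists with 0.25 to 0.3 N m at first, nothing at 1.05 (30 degrees past upright), then snaps it shut. If the router is not home the lever lands on it and cannot shut.
- latch_pivot (a point): The lever's pivot, at x = -76.5, y = 125, z = 28 mm in the tray's frame (fixed); its axis lies along the tray's x. The steel bracket round it is 40 mm in y, 28 mm in x, its top 40 mm above the table.
- latch_tip (a point): Free end of the lever, on its centre line, 90 mm from the pivot. Flat steel bar 8 mm thick along x, 14 mm wide, with a black grip 10 x 20 mm over the last 42 mm. Open, this point is 45 mm left of the pivot and 78 mm above it. Fingertips moved level to the right, 40 mm above the pivot, from outside the lever to 30 mm beyond the pivot, throw it over.
- tablet: Bystander: tablet computer lying flat, 170 by 245 by 8 mm, left of the tray. Origin: centre of its underside.
- netswitch: Bystander: small grey network switch without antennas, 85 by 140 by 27 mm, right of the tray. Origin: centre of its underside.
- mug: Bystander: white mug, 80 mm across, 95 mm high, right of the tray. Origin: centre of its underside.
- adapter: Bystander: black plug adapter, 75 by 46 by 32 mm, on the table near the tray's right front corner. Origin: centre of its underside.
- tin: Bystander: clear jar of screws with a steel cap, 52 mm across, 42 mm high, on the table beside the tray, left of it and beyond the latch. Origin: centre of its underside.
- antenna: Bystander: spare black antenna lying on the table, 158 mm long, 17 mm thick, near left. Origin: under about its middle.
- screwdriver: Bystander: screwdriver lying on the table, 180 mm long, near right. Origin: under about its middle.

How it is judged:
By the outcome, as a careful person would: the job done as asked, in the order asked, and still so for the second after the job is handed in, with the robot touching nothing.
It also fails if it takes over 43 s, if anything falls off the work surface, if the arm or the gripper's body presses on something with over 40 N, if the wrist force passes 120 N, or if a joint passes its speed limit or range.

## Working session

There is one attempt and no reset: what is moved stays moved. The work goes in short steps, Python scripts to look and compute and a tool call to move; the robot and the scene stay as the last step left them, time stands still between calls to the robot, and variables do not carry over. Pictures are saved under pics/ and viewed, at most 10 in all, crops included, and the job is handed in when it is done.

Besides the shell and the picture viewer there is one more tool, called after "Request:" by a JSON object that holds its "fn" and its "kwargs". servo_tool: Moves the arm, as the interface text tells. Its arguments: {"type":"object","properties":{"increments":{"type":"array"},"grip_force":{"type":"number"}},"required":["increments"]}

```bash
mkdir -p pics
cat > h.py <<'E'
import numpy as np, cv2
from workcell import env
def cal(n):
    c=env.get_calibration(n); f=210/np.tan(np.radians(c["vertical_fov"])/2)
    return c,f,cv2.Rodrigues(np.array(c["rvec"],float))[0],np.array(c["tvec"],float)
def proj(n,P):
    c,f,R,t=cal(n); q=np.atleast_2d(P)@R.T+t; s=q[:,:2]/q[:,2:]
    s=s*(1+c["k1"]*(s**2).sum(1,keepdims=True)); return s*f+[c["cx"],c["cy"]]
def back(n,uv,z):
    c,f,R,t=cal(n); d=(np.atleast_2d(uv)-[c["cx"],c["cy"]])/f; s=d.copy()
    for _ in range(20): s=d/(1+c["k1"]*(s**2).sum(1,keepdims=True))
    r=np.c_[s,np.ones(len(s))]@R; o=-R.T@t
    return o+r*((z-o[2])/r[:,2:])
E
python3 - <<'E'
from h import *
for n in("top","side"):
    cv2.imwrite(f"pics/{n}0.png",cv2.resize(env.read_camera(n)[:,:,::-1],(784,588)));c,f,R,t=cal(n);print(c,-R.T@t)
s=env.get_state();print(s["tcp_pos"],s["orientation"],s["clock"])
E
```

```text
{'vertical_fov': 55.28146589948335, 'cx': 271.7195277091407, 'cy': 205.64477249511233, 'k1': 0.004305670151127494, 'rvec': array([ 2.12363661, -2.11364393,  0.17421804]), 'tvec': array([0.03894209, 0.52821047, 1.16100523])} [0.3100533  0.02014973 1.23770629]
{'vertical_fov': 43.96791001040718, 'cx': 279.30502962949777, 'cy': 214.54021492836918, 'k1': 0.05539622764718393, 'rvec': array([ 2.18746101, -0.44441543,  0.21768388]), 'tvec': array([-0.45755212,  0.19995543,  1.40411416])} [ 0.03549667 -1.09448193  1.01080264]
[0.16687762 0.54979769 0.23049561] [-2.36958077e-04  1.46843531e-01  9.89159402e-01 -7.73713554e-04] 0.1
```

View pics/top0.png

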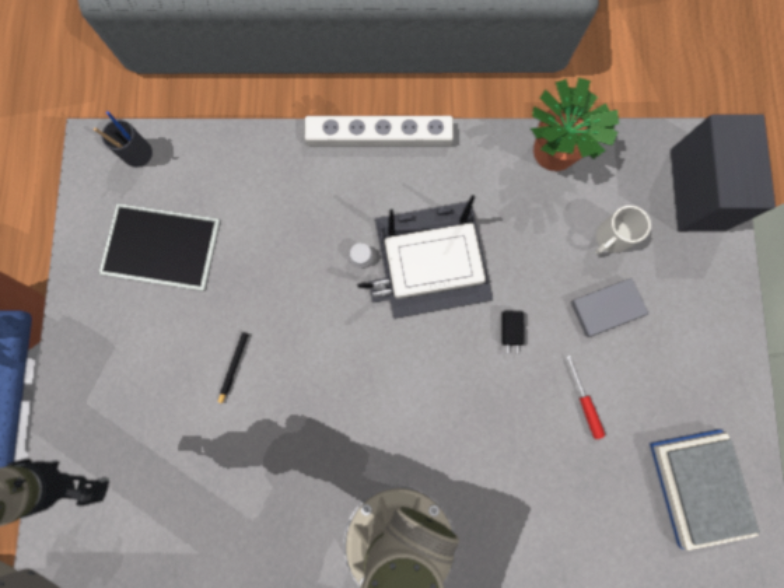

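View pics/side0.png

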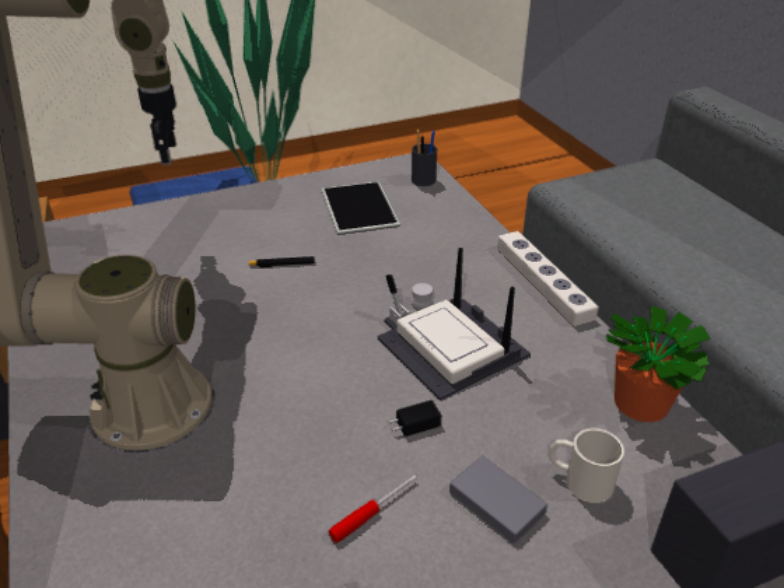

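The top view shows the tray at about (376–491, 202–316), the router top at (386–486, 225–298) and the latch at (375, 287), in 784-wide pixels. I'll crop in closer to get the pose.

Run:
```python
from h import *
im=env.read_camera("top")[130:235,245:365,::-1]
cv2.imwrite("pics/c1.png",cv2.resize(im,None,fx=5.7,fy=5.7,interpolation=cv2.INTER_CUBIC))
```

```text
(no output)
```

View pics/c1.png

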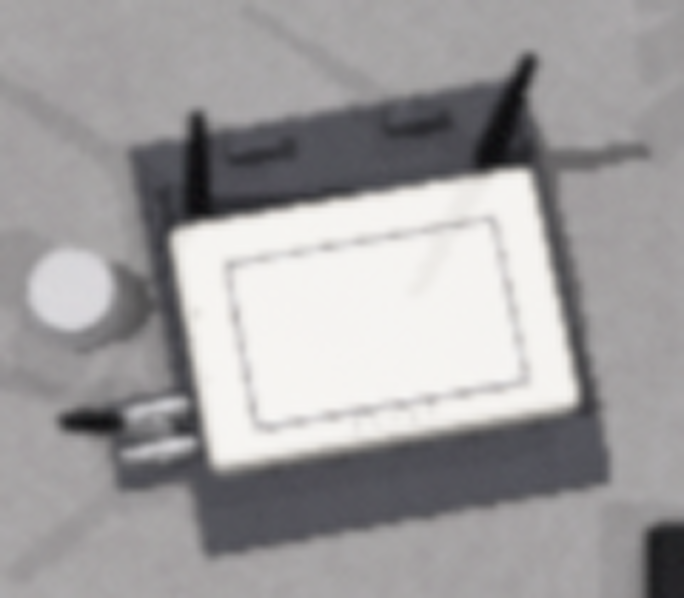

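```bash
cat > fit.py <<'E'
from h import *
from scipy.optimize import least_squares
def fit(n,P,U,g):
    P=np.array(P,float)/1e3
    def w(p): c,s=np.cos(p[2]),np.sin(p[2]); return np.c_[P[:,0]*c-P[:,1]*s+p[0],P[:,0]*s+P[:,1]*c+p[1],P[:,2]]
    r=least_squares(lambda p:(proj(n,w(p))-U).ravel(),g); return r.x,np.abs(r.fun).max()
E
python3 - <<'E'
from fit import *
T=np.array([(208,553),(607,480),(132,148)])/5.7+[245-.4,130-.4]
R=np.array([(172,232),(530,168),(580,405),(213,470)])/5.7+[245-.4,130-.4]
p,e=fit("top",[(-145,112.5,8),(-145,-112.5,8),(90,112.5,8)],T,[.5,0,.1]);print(p,np.degrees(p[2]),e)
q,e=fit("top",[(67.5,100,43),(67.5,-100,43),(-67.5,-100,43),(-67.5,100,43)],R,[.5,0,.1]);print(q,np.degrees(q[2]),e)
c,s=np.cos(p[2]),np.sin(p[2]);M=np.array([[c,-s],[s,c]])
print("router in tray",M.T@(q[:2]-p[:2])*1e3)
for m in[(-76.5,125),(-76.5,170),(-90,170)]:print(m,p[:2]+M@np.array(m)/1e3)
print(proj("side",[*(p[:2]+M@np.array([-.0765,.170])),.106])*1.4, proj("top",[*(p[:2]+M@np.array([-.0765,.170])),.106]))
print("tin",back("top",np.array([[70,290]])/5.7+[244.6,129.6],.042), "adapter",back("top",np.array([[512,330]])/1.4,.032))
E
```

```text
[ 0.63186524 -0.06965478  0.1841126 ] 10.548874757472053 0.9954238994143338
[ 0.5925424  -0.07544398  0.17985181] 10.30474989012258 0.7148495392633549
router in tray [-39.71810297   1.50763883]
(-76.5, 125) [0.53377388 0.03922743]
(-76.5, 170) [0.52553554 0.08346689]
(-90, 170) [0.5122637  0.08099539]
[[388.13684641 274.36257465]] [[256.76101897 202.83384041]]
tin [[0.60756873 0.08758529 0.042     ]] adapter [[ 0.44010179 -0.24117644  0.032     ]]
```

The predicted lever tip (257, 203) matches the one I see (256, 203), so the tray pose holds: yaw 10.5°, router about 40 mm short. Next I'll roll the tool square to the tray, shut the fingers and move across.

Request:
{"fn": "servo_tool", "kwargs": {"increments": [{"grip":1,"x":0,"y":0,"z":0,"roll":-6.85},{"grip":1,"x":0,"y":0,"z":0,"roll":-6.85},{"grip":1,"x":0,"y":0,"z":0,"roll":-6.85},{"grip":1,"x":0,"y":0,"z":0,"roll":-6.85},{"grip":1,"x":0,"y":0,"z":0,"roll":0}], "grip_force": 40}}

```text
clock: 0.57
tcp_pos: [0.167, 0.55, 0.231]
orientation: [-0.0, -0.093, 0.996, -0.0]
wrist_force: [-0.9, -0.7, -0.6]
finger_gap: 0.0257
grip_force: 0.0
```

Request:
{"fn": "servo_tool", "kwargs": {"increments": [{"grip":1,"x":-11.6,"y":-38.5,"z":0,"roll":0},{"grip":1,"x":-11.6,"y":-38.5,"z":0,"roll":0},{"grip":1,"x":-11.6,"y":-38.5,"z":0,"roll":0},{"grip":1,"x":-11.6,"y":-38.5,"z":0,"roll":0},{"grip":1,"x":-11.6,"y":-38.5,"z":0,"roll":0}]}}

```text
clock: 0.98
tcp_pos: [0.2594, 0.3699, 0.2311]
orientation: [0.0, -0.09, 0.996, -0.0]
wrist_force: [0.4, 0.2, 0.0]
finger_gap: -0.0
grip_force: 0.0
```

Request:
{"fn": "servo_tool", "kwargs": {"increments": [{"grip":1,"x":-11.6,"y":-38.5,"z":0,"roll":0},{"grip":1,"x":-11.6,"y":-38.5,"z":0,"roll":0},{"grip":1,"x":-11.6,"y":-38.5,"z":0,"roll":0},{"grip":1,"x":-11.6,"y":-38.5,"z":0,"roll":0},{"grip":1,"x":-11.6,"y":-38.5,"z":0,"roll":0}]}}

```text
clock: 1.4
tcp_pos: [0.3517, 0.1911, 0.2314]
orientation: [0.0, -0.09, 0.996, 0.0]
wrist_force: [1.1, 0.9, 0.4]
finger_gap: 0.0001
grip_force: 0.0
```

Request:
{"fn": "servo_tool", "kwargs": {"increments": [{"grip":1,"x":-11.6,"y":-38.5,"z":0,"roll":0},{"grip":1,"x":-11.6,"y":-38.5,"z":0,"roll":0},{"grip":1,"x":-11.6,"y":-38.5,"z":0,"roll":0},{"grip":1,"x":-11.6,"y":-38.5,"z":0,"roll":0},{"grip":1,"x":-11.6,"y":-38.5,"z":0,"roll":0}]}}

```text
clock: 1.82
tcp_pos: [0.4439, 0.0121, 0.2314]
orientation: [0.0, -0.089, 0.996, 0.0]
wrist_force: [0.8, 1.0, -0.0]
finger_gap: -0.0001
grip_force: 0.0
```

Request:
{"fn": "servo_tool", "kwargs": {"increments": [{"grip":1,"x":-11.6,"y":-38.3,"z":0,"roll":0},{"grip":1,"x":-11.6,"y":-38.3,"z":0,"roll":0},{"grip":1,"x":-11.6,"y":-38.3,"z":0,"roll":0},{"grip":1,"x":0,"y":0,"z":38,"roll":0},{"grip":1,"x":0,"y":0,"z":38,"roll":0}]}}

```text
clock: 2.23
tcp_pos: [0.5021, -0.0959, 0.1563]
orientation: [0.003, -0.088, 0.996, -0.001]
wrist_force: [0.1, 0.1, -1.1]
finger_gap: -0.0001
grip_force: 0.0
```

Request:
{"fn": "servo_tool", "kwargs": {"increments": [{"grip":1,"x":0,"y":0,"z":38,"roll":0},{"grip":1,"x":0,"y":0,"z":38,"roll":0},{"grip":1,"x":0,"y":0,"z":38,"roll":0},{"grip":1,"x":0,"y":0,"z":18,"roll":0},{"grip":1,"x":0,"y":0,"z":0,"roll":0}]}}

```text
clock: 2.65
tcp_pos: [0.4945, -0.0911, 0.0187]
orientation: [-0.004, -0.09, 0.996, 0.002]
wrist_force: [-0.8, 0.2, 0.5]
finger_gap: 0.0005
grip_force: 0.0
```

Request:
{"fn": "servo_tool", "kwargs": {"increments": [{"grip":1,"x":-4,"y":0,"z":0,"roll":0},{"grip":1,"x":-4,"y":0,"z":0,"roll":0},{"grip":1,"x":-4,"y":0,"z":0,"roll":0},{"grip":1,"x":-4,"y":0,"z":0,"roll":0},{"grip":1,"x":-4,"y":0,"z":0,"roll":0}]}}

```text
clock: 3.07
tcp_pos: [0.5198, -0.0892, 0.0248]
orientation: [0.001, -0.091, 0.996, -0.001]
wrist_force: [-2.0, 0.1, 1.0]
finger_gap: -0.0003
grip_force: 1.2
```

Request:
{"fn": "servo_tool", "kwargs": {"increments": [{"grip":1,"x":-4,"y":0,"z":0,"roll":0},{"grip":1,"x":-4,"y":0,"z":0,"roll":0},{"grip":1,"x":-4,"y":0,"z":0,"roll":0},{"grip":1,"x":-4,"y":0,"z":0,"roll":0},{"grip":1,"x":-4,"y":0,"z":0,"roll":0}]}}

```text
clock: 3.48
tcp_pos: [0.5382, -0.085, 0.0232]
orientation: [-0.0, -0.092, 0.996, 0.0]
wrist_force: [-2.7, -0.6, 2.1]
finger_gap: 0.0001
grip_force: 1.3
```

Request:
{"fn": "servo_tool", "kwargs": {"increments": [{"grip":1,"x":-2,"y":0,"z":0,"roll":0},{"grip":1,"x":-2,"y":0,"z":0,"roll":0},{"grip":1,"x":-2,"y":0,"z":0,"roll":0},{"grip":1,"x":-2,"y":0,"z":0,"roll":0},{"grip":1,"x":-2,"y":0,"z":0,"roll":0}]}}

```text
clock: 3.9
tcp_pos: [0.5479, -0.0832, 0.0232]
orientation: [-0.0, -0.092, 0.996, 0.0]
wrist_force: [-2.0, -0.1, 0.0]
finger_gap: 0.0003
grip_force: 1.0
```

Request:
{"fn": "servo_tool", "kwargs": {"increments": [{"grip":1,"x":-1,"y":0,"z":0,"roll":0},{"grip":1,"x":-1,"y":0,"z":0,"roll":0},{"grip":1,"x":-1,"y":0,"z":0,"roll":0},{"grip":1,"x":-1,"y":0,"z":0,"roll":0},{"grip":1,"x":-1,"y":0,"z":0,"roll":0}]}}

```text
clock: 4.32
tcp_pos: [0.5528, -0.0824, 0.0232]
orientation: [0.0, -0.092, 0.996, 0.0]
wrist_force: [-1.2, -0.6, -0.8]
finger_gap: -0.0004
grip_force: 0.7
```

Request:
{"fn": "servo_tool", "kwargs": {"increments": [{"grip":1,"x":-0.7,"y":0,"z":0,"roll":0},{"grip":1,"x":-0.7,"y":0,"z":0,"roll":0},{"grip":1,"x":-0.7,"y":0,"z":0,"roll":0}]}}

```text
clock: 4.57
tcp_pos: [0.5549, -0.082, 0.0232]
orientation: [0.0, -0.092, 0.996, 0.0]
wrist_force: [-1.0, -0.7, -1.4]
finger_gap: -0.0002
grip_force: 0.7
```

Request:
{"fn": "servo_tool", "kwargs": {"increments": [{"grip":1,"x":-1,"y":0,"z":0,"roll":0},{"grip":1,"x":-1,"y":0,"z":0,"roll":0}]}}

```text
clock: 4.73
tcp_pos: [0.555, -0.082, 0.0232]
orientation: [-0.002, -0.091, 0.996, -0.0]
wrist_force: [-8.7, -3.0, 6.2]
finger_gap: 0.0
grip_force: 4.7
```

Request:
{"fn": "servo_tool", "kwargs": {"increments": [{"grip":1,"x":-1,"y":0,"z":0,"roll":0},{"grip":1,"x":-1,"y":0,"z":0,"roll":0}]}}

```text
clock: 4.9
tcp_pos: [0.555, -0.0819, 0.0232]
orientation: [-0.004, -0.091, 0.996, -0.001]
wrist_force: [-15.0, -4.9, 11.5]
finger_gap: 0.0002
grip_force: 7.6
```

The router stopped dead at TCP tray x ≈ -78, and the force is rising, so it's home as predicted. One last firm push, then I'll back off and go up and across to the outside of the lever.

Request:
{"fn": "servo_tool", "kwargs": {"increments": [{"grip":1,"x":-1,"y":0,"z":0,"roll":0},{"grip":1,"x":-1,"y":0,"z":0,"roll":0},{"grip":1,"x":-1,"y":0,"z":0,"roll":0},{"grip":1,"x":0,"y":0,"z":0,"roll":0}]}}

```text
clock: 5.23
tcp_pos: [0.555, -0.0818, 0.0228]
orientation: [-0.006, -0.091, 0.996, -0.001]
wrist_force: [-19.6, -6.5, 13.5]
finger_gap: -0.0002
grip_force: 10.1
```

Request:
{"fn": "servo_tool", "kwargs": {"increments": [{"grip":1,"x":20,"y":0,"z":0,"roll":0},{"grip":1,"x":25,"y":0,"z":0,"roll":0},{"grip":1,"x":0,"y":0,"z":-40,"roll":0},{"grip":1,"x":0,"y":0,"z":-40,"roll":0},{"grip":1,"x":0,"y":0,"z":-40,"roll":0}]}}

```text
clock: 5.65
tcp_pos: [0.5164, -0.0886, 0.1441]
orientation: [-0.001, -0.091, 0.996, 0.001]
wrist_force: [2.2, -0.4, 0.3]
finger_gap: 0.0001
grip_force: 0.0
```

Request:
{"fn": "servo_tool", "kwargs": {"increments": [{"grip":1,"x":0,"y":0,"z":-15,"roll":0},{"grip":1,"x":0,"y":40,"z":0,"roll":0},{"grip":1,"x":0,"y":40,"z":0,"roll":0},{"grip":1,"x":0,"y":40,"z":0,"roll":0},{"grip":1,"x":0,"y":40,"z":0,"roll":0}]}}

```text
clock: 6.07
tcp_pos: [0.4888, 0.0697, 0.1592]
orientation: [0.001, -0.091, 0.996, 0.0]
wrist_force: [0.5, -0.7, 0.5]
finger_gap: 0.0001
grip_force: 0.0
```

Request:
{"fn": "servo_tool", "kwargs": {"increments": [{"grip":1,"x":0,"y":40,"z":0,"roll":0},{"grip":1,"x":0,"y":15,"z":0,"roll":0},{"grip":1,"x":0,"y":0,"z":0,"roll":0}]}}

```text
clock: 6.32
tcp_pos: [0.4779, 0.1259, 0.1589]
orientation: [0.001, -0.094, 0.996, 0.001]
wrist_force: [-0.1, -0.7, -0.5]
finger_gap: 0.0001
grip_force: 0.0
```

Run:
```python
from h import *
im=env.read_camera("top")[130:235,245:365,::-1]
a=cv2.resize(im,(400,350),interpolation=cv2.INTER_CUBIC)
b=cv2.resize(env.read_camera("side")[160:300,250:410,::-1],(400,350),interpolation=cv2.INTER_CUBIC)
cv2.imwrite("pics/c2.png",np.hstack([a,b]))
s=env.get_state();d=s["tcp_pos"][:2]-[.6319,-.0697];c,n=np.cos(.1833),np.sin(.1833)
print(s["tcp_pos"],d@[c,n],d@[-n,c],s["orientation"])
for x in(0,-10):
  q=[[.6319+a*c/1e3-b*n/1e3,-.0697+a*n/1e3+b*c/1e3,.043] for a,b in[(67.5+x,100),(67.5+x,-100),(-67.5+x,-100),(-67.5+x,100)]]
  print(((proj("top",q)-[245,130])*10/3).round(),((proj("side",q)-[250,160])*2.5).round())
```

```text
[0.47876849 0.12307299 0.15875049] -0.11542842777218912 0.21745565373726583 [ 8.59554148e-04 -9.25785504e-02  9.95705013e-01 -1.18546273e-05]
[[ 91.  92.]
 [302.  55.]
 [332. 194.]
 [117. 232.]] [[196. 121.]
 [304. 209.]
 [210. 253.]
 [107. 159.]]
[[ 93. 102.]
 [304.  65.]
 [335. 204.]
 [119. 243.]] [[190. 124.]
 [297. 212.]
 [203. 256.]
 [100. 161.]]
```

View pics/c2.png

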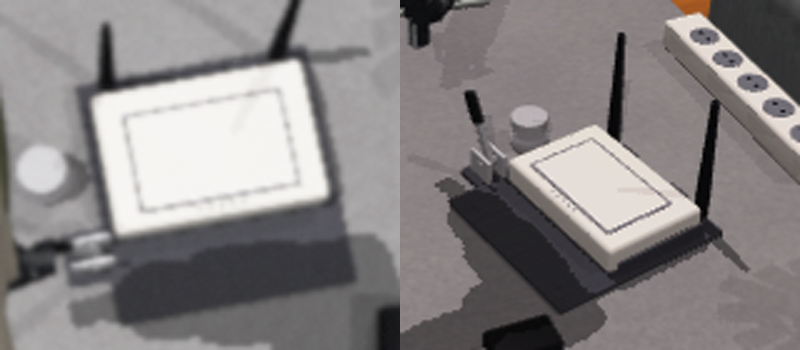

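After the push, the router's top corners (92,97), (302,60), (332,197), (115,236) sit within about 5 px of the predicted home pose, with matching slope. With the firm stop at the expected x, it's home and square. Next, the latch.

Request:
{"fn": "servo_tool", "kwargs": {"increments": [{"grip":1,"x":-37,"y":0,"z":0,"roll":0},{"grip":1,"x":0,"y":0,"z":40,"roll":0},{"grip":1,"x":0,"y":0,"z":40,"roll":0},{"grip":1,"x":0,"y":0,"z":11,"roll":0},{"grip":1,"x":0,"y":0,"z":0,"roll":0}]}}

```text
clock: 6.83
tcp_pos: [0.5122, 0.1273, 0.0635]
orientation: [-0.003, -0.09, 0.996, -0.0]
wrist_force: [-0.6, 0.3, 0.4]
finger_gap: -0.0001
grip_force: 0.0
```

Request:
{"fn": "servo_tool", "kwargs": {"increments": [{"grip":1,"x":0,"y":-8,"z":0,"roll":0},{"grip":1,"x":0,"y":-8,"z":0,"roll":0},{"grip":1,"x":0,"y":-8,"z":0,"roll":0},{"grip":1,"x":0,"y":-8,"z":0,"roll":0},{"grip":1,"x":0,"y":-8,"z":0,"roll":0}]}}

```text
clock: 7.25
tcp_pos: [0.5239, 0.0917, 0.0711]
orientation: [0.003, -0.092, 0.996, 0.003]
wrist_force: [-11.7, 19.5, 37.5]
finger_gap: 0.0001
grip_force: 22.6
```

There's 37 N upward: the lever tip is catching under the finger's knuckle. I'll back off and come in higher so only the fingertips touch it.

Request:
{"fn": "servo_tool", "kwargs": {"increments": [{"grip":1,"x":0,"y":12,"z":0,"roll":0},{"grip":1,"x":0,"y":12,"z":0,"roll":0},{"grip":1,"x":0,"y":0,"z":0,"roll":0}]}}

```text
clock: 7.5
tcp_pos: [0.518, 0.1142, 0.0685]
orientation: [0.001, -0.092, 0.996, 0.0]
wrist_force: [0.2, -0.6, 1.3]
finger_gap: -0.0003
grip_force: 0.0
```

Run:
```python
from h import *
b=cv2.resize(env.read_camera("side")[120:270,210:370,::-1],(640,600),interpolation=cv2.INTER_CUBIC)
cv2.imwrite("pics/c3.png",b)
s=env.get_state();d=s["tcp_pos"][:2]-[.6319,-.0697];c,n=np.cos(.1833),np.sin(.1833)
print(s["tcp_pos"],d@[c,n],d@[-n,c],s["wrist_force"])
```

```text
[0.51798947 0.11371663 0.06814884] -0.07856993045735529 0.20110701921412208 [-0.6890531  -0.14308057  0.36996596]
```

View pics/c3.png

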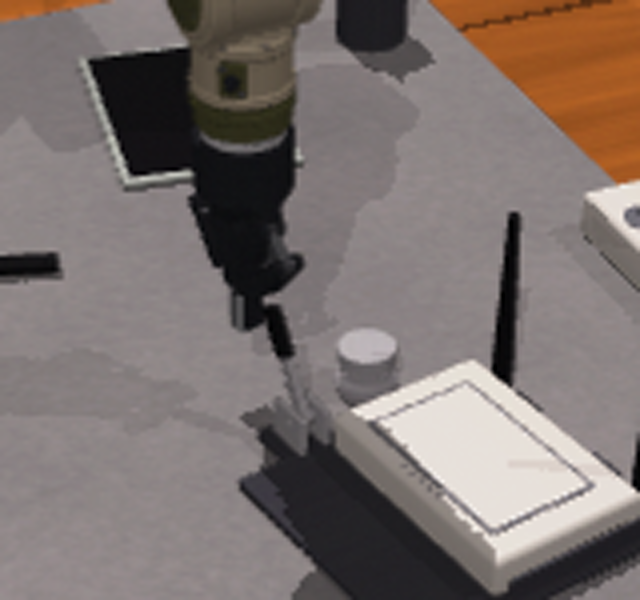

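The lever is unharmed and still open, with its tip (275, 310) just under the protruding knuckle (295, 265). Raising by 23 mm puts the knuckle above the lever's whole arc.

Request:
{"fn": "servo_tool", "kwargs": {"increments": [{"grip":1,"x":0,"y":8,"z":0,"roll":0},{"grip":1,"x":0,"y":0,"z":-23,"roll":0},{"grip":1,"x":0,"y":-8,"z":0,"roll":0},{"grip":1,"x":0,"y":-8,"z":0,"roll":0},{"grip":1,"x":0,"y":-6,"z":0,"roll":0}]}}

```text
clock: 7.97
tcp_pos: [0.521, 0.1017, 0.0913]
orientation: [0.001, -0.092, 0.996, 0.003]
wrist_force: [-6.8, 19.9, 24.4]
finger_gap: -0.0
grip_force: 14.2
```

Request:
{"fn": "servo_tool", "kwargs": {"increments": [{"grip":1,"x":0,"y":-6,"z":0,"roll":0},{"grip":1,"x":0,"y":-6,"z":0,"roll":0},{"grip":1,"x":0,"y":-6,"z":0,"roll":0}]}}

```text
clock: 8.22
tcp_pos: [0.5242, 0.0831, 0.0913]
orientation: [0.001, -0.092, 0.996, 0.001]
wrist_force: [-0.4, 5.4, 2.9]
finger_gap: -0.0004
grip_force: 2.4
```

Request:
{"fn": "servo_tool", "kwargs": {"increments": [{"grip":1,"x":0,"y":-7,"z":0,"roll":0},{"grip":1,"x":0,"y":-7,"z":0,"roll":0},{"grip":1,"x":0,"y":-7,"z":0,"roll":0},{"grip":1,"x":0,"y":-7,"z":0,"roll":0},{"grip":1,"x":0,"y":-7,"z":0,"roll":0}]}}

```text
clock: 8.63
tcp_pos: [0.5296, 0.0467, 0.0898]
orientation: [-0.0, -0.091, 0.996, 0.0]
wrist_force: [-0.5, 2.9, -1.8]
finger_gap: -0.0001
grip_force: 1.3
```

Request:
{"fn": "servo_tool", "kwargs": {"increments": [{"grip":1,"x":0,"y":-7,"z":0,"roll":0},{"grip":1,"x":0,"y":-7,"z":0,"roll":0},{"grip":1,"x":0,"y":-7,"z":0,"roll":0},{"grip":1,"x":0,"y":-7,"z":0,"roll":0}]}}

```text
clock: 8.97
tcp_pos: [0.5349, 0.0187, 0.0901]
orientation: [-0.0, -0.091, 0.996, -0.0]
wrist_force: [-0.1, 0.3, -0.2]
finger_gap: 0.0001
grip_force: 0.0
```

Request:
{"fn": "servo_tool", "kwargs": {"increments": [{"grip":1,"x":0,"y":-8,"z":0,"roll":0},{"grip":1,"x":0,"y":-8,"z":0,"roll":0},{"grip":1,"x":0,"y":-8,"z":0,"roll":0},{"grip":1,"x":0,"y":-6,"z":0,"roll":0},{"grip":1,"x":0,"y":0,"z":0,"roll":0}]}}

```text
clock: 9.38
tcp_pos: [0.5408, -0.0109, 0.0904]
orientation: [0.0, -0.091, 0.996, -0.0]
wrist_force: [0.1, -0.3, -0.8]
finger_gap: -0.0
grip_force: 0.0
```

Request:
{"fn": "servo_tool", "kwargs": {"increments": [{"grip":1,"x":0,"y":0,"z":-40,"roll":0},{"grip":1,"x":0,"y":0,"z":-40,"roll":0},{"grip":1,"x":30,"y":25,"z":-20,"roll":0},{"grip":1,"x":30,"y":25,"z":0,"roll":0},{"grip":1,"x":0,"y":40,"z":0,"roll":0}]}}

```text
clock: 9.8
tcp_pos: [0.4629, 0.0659, 0.1904]
orientation: [-0.001, -0.09, 0.996, -0.0]
wrist_force: [0.3, -0.3, -1.1]
finger_gap: 0.0003
grip_force: 0.0
```

Request:
{"fn": "servo_tool", "kwargs": {"increments": [{"grip":1,"x":0,"y":40,"z":0,"roll":0},{"grip":1,"x":0,"y":40,"z":0,"roll":0},{"grip":1,"x":0,"y":40,"z":0,"roll":0},{"grip":1,"x":0,"y":0,"z":0,"roll":0},{"grip":1,"x":0,"y":0,"z":0,"roll":0}]}}

```text
clock: 10.22
tcp_pos: [0.4439, 0.1872, 0.1894]
orientation: [0.0, -0.094, 0.996, -0.0]
wrist_force: [0.4, 0.4, -0.6]
finger_gap: -0.0001
grip_force: 0.0
```

Run:
```python
from h import *
a=cv2.resize(env.read_camera("top")[130:235,245:365,::-1],(400,350),interpolation=cv2.INTER_CUBIC)
b=cv2.resize(env.read_camera("side")[160:300,250:410,::-1],(400,350),interpolation=cv2.INTER_CUBIC)
cv2.imwrite("pics/c4.png",np.hstack([a,b]))
```

```text
(no output)
```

View pics/c4.png

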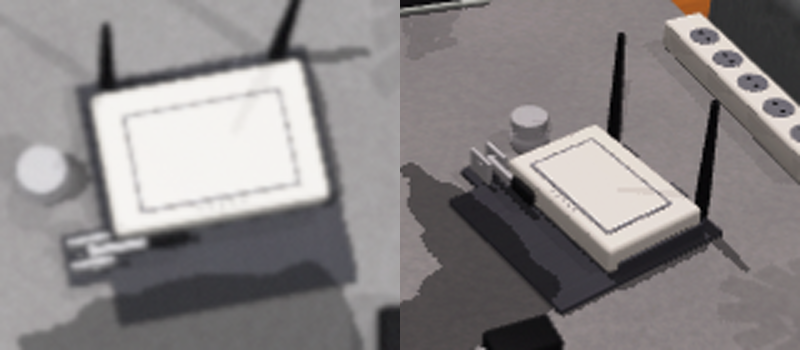

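The lever now lies level across the router's front, from (100,240) to (195,238) in the top view. The router and tin haven't moved, and the arm is clear.

```bash
python3 -c "
from workcell import env
print(env.hand_in())"
```

```text
the job is handed in; nothing more can be done
None
```

The router is home and square against both stops, the latch is shut across its front, and the job was handed in at about 10 s; on my first pass at the lever its tip caught under a finger knuckle (about 37 N upward on the wrist), so I backed off and came in higher.

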